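# Close the roof vent of the drying cabinet with the hook rod

## Robot

A 6-joint arm with a two-finger parallel gripper is mounted at the origin on a cart in front of the work surface, level with it; the furniture and walls round the work are solid. World frame = base frame: x ahead of the robot, y to its left, z up, the work surface at z = 0. Lengths are in mm, angles in degrees, forces in N, time in s.
With the tool pointing down it reaches from about 300 to 750 mm from the base axis. Payload 8.5 kg.
Tool frame: the origin (TCP) lies at the very end of the fingers, on their centre line; the grasp point (between the pads) lies ctrl.grip_point_offset behind it (ctrl.grip_point_offset is the distance from the TCP to the grasp point, in mm); z points along the fingers, y is the line along which they close (so a half turn about z gives the same grasp; the last joint's range is limited). The gripper opens to 88 mm and grips with 3 to 60 N. Pads are 18 mm wide; open, the fingers measure 123 mm over their backs; the gripper's body (75 mm by 187 mm) begins 45 mm behind the grasp point.
Start: joints at [57.164, 21.807, 74.336, -0, 83.858, -12.336], TCP at [192.608, 515.153, 238.748] pointing down, gripper open.
Joint ranges: [-178.18, 178.18], [-50.72, 133.34], [12.68, 142.11], [-81.47, 261.47], [9.98, 163.14], [-165.26, 165.26]. Speed limits (degrees/s): [136.94, 136.94, 180, 180, 180, 180].

## Interface

Orientations are given as [roll, pitch, yaw] about the fixed x, y, z axes, in that order (R = Rz(yaw) Ry(pitch) Rx(roll)).
In Python, from rig import ctrl gives the robot as it stands.
- The arm moves only by the shell command python3 inch.py FILE [FORCE], which reads ROWS from the file FILE. ROWS is a JSON list of rows, 1 to 8 of them, each an object with the fields dx, dy, dz (the shift in mm), yaw (a turn about the tool's z in degrees), finger_gap (the opening from 0.0 (shut) to 1.0 (fully open)); a field left out counts as zero (the opening has to be given); each row shifts and turns the commanded pose from where the row before left it, along the tool's axes as they then stand; what a row does not reach is not made up. A row lasts 1/8 s, in which the tool goes at most 62.5 mm and 10.7 degrees, less where a joint would pass 70% of its speed; a pose out of reach is approached as far as the arm can. The fingers move at their own pace and stop on an object; FORCE is the grip in N (left out, the last holds). Time passes only in rows, so rows that do not move let the fingers close. It prints the time, the measured TCP pose, the force, the opening and the grip force at its end. Input that does not fit is refused with a message, and nothing moves.
- ctrl.get_obs(): the state, without advancing time (a new reading comes with each control period).
- ctrl.grab_frame(name): name is "scene" or "top" or "wrist"; returns the picture (400x640x3 uint8, blue, green, red); there is no depth.
- ctrl.camera_info(name): a dict with "fx", "fy", "cx", "cy" (pixels), "R" (3x3) and "t" (3): a world point X has camera coordinates R X + t. Camera axes: x right, y down, z forward; pixel columns grow to the right and rows downward; lengths in mm; the calibration is good to about 2 mm. A picture is of the moment at which its call begins: read the wrist's pose just before it. camera_info takes no time and is no camera call; for the wrist camera it gives the pose at the moment of the call.
- ctrl.job_done(): hands the job in; it is judged then, once.
The state is a dict: "t": time; "joint_positions": joint angles; "joint_velocities": joint speeds; "joint_torque": joint torques, N m; "tool_pos": TCP position; "orientation": TCP orientation; "ft_force": force on the tool from outside, world axes, zero at the start; "torque": the same for the moment, N m; "opening": opening from 0.0 (shut) to 1.0 (fully open); "gripper_force": force on a finger pad.
Only numpy, scipy, OpenCV 4.12 (cv2) and the standard library are available. Lean on these libraries where they do the work, as an engineer would, in place of code of your own. Each camera call takes 0.05 s, during which the arm holds its last target. There are 200 camera calls.

## Task

The paint in the drying cabinet is dry, so its roof vent has to be closed. Take the hook rod from its rest, put its bent end through the ring eye on the raised vent flap and draw the flap down until the spring catch snaps it fully shut, letting nothing but the rod touch the cabinet. Then lay the rod back in both cradles of its rest, and leave the other things on the bench where they are.

Things in the scene. Friction and masses are not known exactly. Their poses are not given: they have to be found in the camera images.
- cabinet: paint-drying cabinet, grey sheet-steel box with a glazed front, fixed to the bench, 200 deep (x) x 260 wide (y) x 224 high to the roof. Origin: centre of its underside; x points to its back, the glazed front looks to -x, y is its left, z up. The hinge axis of the roof's vent flap runs along y, 45 mm behind the origin (x = +45) and 240 above it.
- vent_flap (a joint): opening angle of the roof flap, rad: 0 shut and level, 1.4 nearly upright. Plain aluminium sheet 216 wide, 135 from hinge (rear) to front edge. Friction holds it where it is left (under 1 N at the ring eye moves it). Below 0.10 a spring roller catch resists (about 5 N at the eye); at about 0.03 it snaps over and holds the flap at 0.
- ring_eye (a point): centre of the steel ring eye at the middle of the flap's front edge, 175 mm from the hinge axis in the flap's plane, 40 beyond the edge. Hole 32 mm, wire 8, outside 48. The hole's axis is the point's y, parallel to the hinge: open to the cabinet's left and right. Flap shut: 30 mm before the cabinet's face, 240 above the bench; open: 365 to 405 above it.
- hook_rod: loose hook rod, about 0.13 kg: wooden handle 26 wide (y) x 20 high, flat sides, and a dark steel tube 8 mm thick bent square at its far end. Origin: on the axis, where to grip the handle; x along the rod to the bent end, y the side it is bent to, z up as it lies. Handle x -64 to 42, ferrule to 59, bar to 186 mm, where the bent end runs out to y = 53, with a 12 mm ball on its end.
- hook_tip (a point): middle of the rod's bent end: 186 mm along x and 27 mm along y from the rod's origin; the bent end runs along y.
- rod_rest: rest of the rod, fixed: dark wooden base 190 x 74 x 12 mm with two 10 mm thick steel cradles with flared cheeks 20 high, at x = -50 mm (carries the handle's end) and +100 mm (carries the bar). Side play about 3 mm at the seat, 12 at the mouth. Origin: on the bench; at home the rod lies along x, bent end to +x, its own origin 55 mm straight above this point.
- tub: bystander: round black lidded tub, 126 mm across, 60 high, loose; origin at the centre of its underside.
- measure: bystander: tape measure, 67 x 74 x 35 mm, loose in front of the cabinet; origin at the centre of its underside.
- brush: bystander: flat paint brush, 249 x 50 x 17 mm, loose in front of the cabinet; origin at the centre of its underside.
- glue: bystander: glue bottle, 36 x 50 x 169 mm, loose, standing right of the cabinet; origin at the centre of its underside.

How it is judged:
By the outcome, as a careful person would: the job done as asked, in the order asked, and still so for the second after the job is handed in, with the robot touching nothing.
It also fails if it takes over 64 s, if anything falls off the work surface, if the arm or the gripper's body presses on something with over 40 N, if the wrist force passes 120 N, or if a joint passes its speed limit or range.

## Working session

There is one attempt and no reset: what is moved stays moved. The work goes in short steps, Python scripts to look and compute and a shell command to move; the robot and the scene stay as the last step left them, time stands still between calls to the robot, and variables do not carry over. Pictures are saved under pics/ and viewed, at most 10 in all, crops included, and the job is handed in when it is done.

```bash
ls; mkdir -p pics
python3 - <<'E'
from rig import ctrl
import cv2,numpy as np
a=ctrl.grab_frame("scene");b=ctrl.grab_frame("top");c=ctrl.grab_frame("wrist")
for n,i in zip("abc",(a,b,c)): cv2.imwrite(f"pics/{n}.png",i)
for n in("scene","top","wrist"): print(n,{k:np.round(v,3).tolist() for k,v in ctrl.camera_info(n).items()})
o=ctrl.get_obs();print(o,ctrl.grip_point_offset)
E
```

```text
inch.py
pics
rig.py
scene {'fx': 371.265, 'fy': 371.265, 'cx': 322.697, 'cy': 200.381, 'R': [[0.374, -0.927, -0.007], [-0.703, -0.279, -0.654], [0.604, 0.25, -0.756]], 't': [-252.506, 514.416, 828.077]}
top {'fx': 417.195, 'fy': 417.195, 'cx': 319.138, 'cy': 204.999, 'R': [[-0.007, -1.0, 0.006], [-0.996, 0.006, -0.089], [0.089, -0.007, -0.996]], 't': [-3.521, 611.641, 1407.659]}
wrist {'fx': 311.31, 'fy': 311.31, 'cx': 320.653, 'cy': 201.161, 'R': [[0.35, 0.937, -0.0], [0.897, -0.335, 0.289], [0.271, -0.102, -0.957]], 't': [-550.518, -40.561, 389.77]}
{'t': 0.15, 'joint_positions': array([ 5.71643293e+01,  2.18311669e+01,  7.43714723e+01, -2.22274130e-03,
        8.38581645e+01, -1.23365244e+01]), 'joint_velocities': array([-0.07563619, -0.13097172, -0.12939853, -0.0472591 , -0.09782595,
        0.08632773]), 'joint_torque': array([ 2.15424472e-03, -4.38080585e+01, -2.24617767e+01,  7.12905661e-02,
        3.42781143e-02, -1.12236889e-04]), 'tool_pos': array([192.50568898, 514.98169261, 238.30802926]), 'orientation': array([-1.79940128e+02, -1.08322005e-02,  1.59501087e+02]), 'ft_force': array([-0.01312964,  0.3241279 , -0.26774276]), 'torque': array([0.06078029, 0.00063817, 0.02109266]), 'gripper_force': 0.0, 'opening': 0.9973078218617041} 18.700000000000003
```

View pics/a.png

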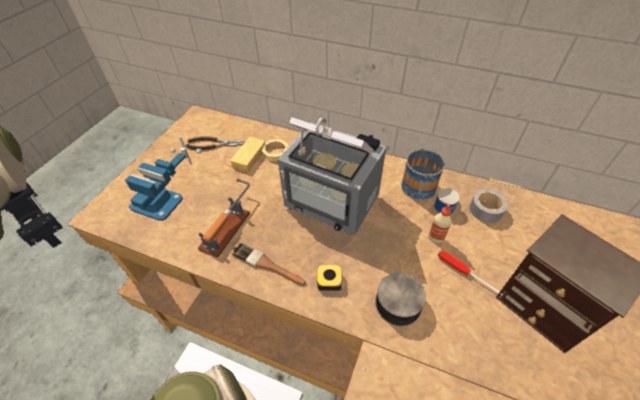

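View pics/b.png

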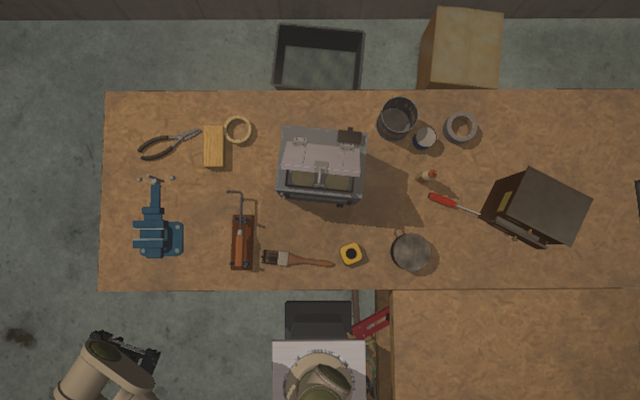

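View pics/c.png

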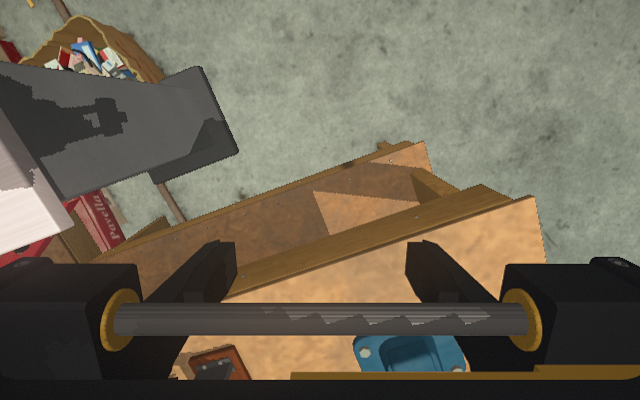

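The scene view shows the rest and rod at about (225,225), the open flap with its eye at about (322,126) on the cabinet, and the measure, tub and brush in front. The top view shows the rod from (237,268) to (241,193) with the bend running to (228,191), and the eye at about (319,176). The wrist view, which faces the robot, only catches the rest at its lower edge (215,362).

```bash
cat > h.py <<'E'
from rig import ctrl
import cv2,numpy as np
def ray(ci,p):
    R=np.array(ci["R"]);t=np.array(ci["t"])
    d=R.T@np.array([(p[0]-ci["cx"])/ci["fx"],(p[1]-ci["cy"])/ci["fy"],1]);return -R.T@t,d/np.linalg.norm(d)
def plane(ci,p,z):
    c,d=ray(ci,p);return c+d*(z-c[2])/d[2]
def tri(obs):
    A=np.zeros((3,3));b=np.zeros(3)
    for ci,p in obs:
        c,d=ray(ci,p);M=np.eye(3)-np.outer(d,d);A+=M;b+=M@c
    X=np.linalg.solve(A,b)
    return X,[np.linalg.norm((np.eye(3)-np.outer(d,d))@(X-c)) for c,d in(ray(*o) for o in obs)]
def proj(ci,X):
    q=np.array(ci["R"])@X+np.array(ci["t"]);return [ci["fx"]*q[0]/q[2]+ci["cx"],ci["fy"]*q[1]/q[2]+ci["cy"]]
E
python3 - <<'E'
from h import *
T=ctrl.camera_info("top");S=ctrl.camera_info("scene");W=ctrl.camera_info("wrist")
for p,z in(((237,268),55),((241,193),55),((228,191),55),((319,176),380),((350,254),35),((411,252),60)): print(p,plane(T,p,z).round())
print(tri([(T,(319,176)),(S,(322,126))]))
print(ray(W,(320,200)))
a=cv2.imread("pics/a.png")[105:260,170:390];b=cv2.imread("pics/b.png")[115:280,215:375]
a=cv2.resize(a,None,fx=3,fy=3,interpolation=2)
b=cv2.resize(b,None,fx=3.6,fy=3.6,interpolation=2)
cv2.imwrite("pics/d.png",a);cv2.imwrite("pics/e.png",b)
E
```

```text
(237, 268) [401. 267.  55.]
(241, 193) [651. 256.  55.]
(228, 191) [659. 300.  55.]
(319, 176) [656.  -5. 380.]
(350, 254) [ 444. -111.   35.]
(411, 252) [ 450. -312.   60.]
(array([657.93338958,  -6.48174811, 370.67625815]), [np.float64(1.2618388677276586), np.float64(1.2618388677276242)])
(array([123.38903101, 541.77605486, 384.56482449]), array([ 0.26694753, -0.1024444 , -0.95825057]))
```

View pics/d.png

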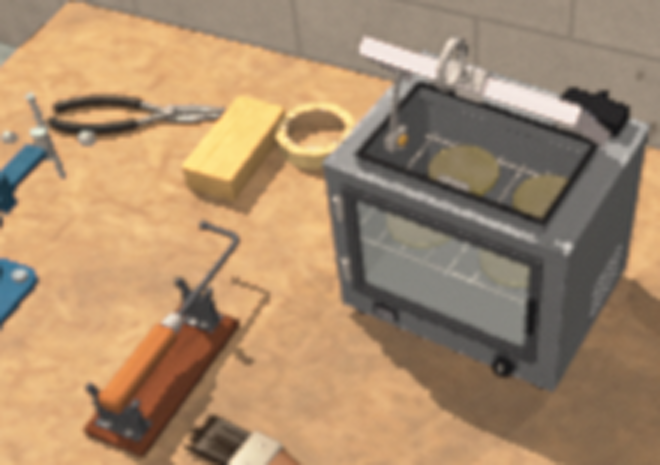

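View pics/e.png

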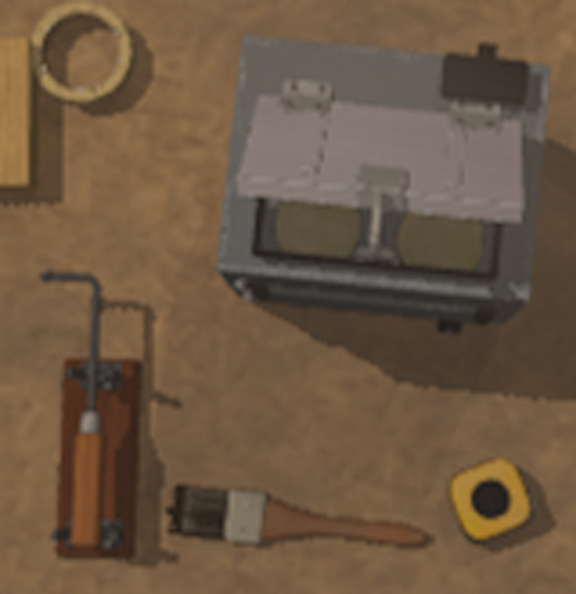

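The crops show the bend corner at scene (249.3,184.3) and top (241.4,192.2), and the ball at scene (238.3,180.3) and top (227.8,191.9). The eye is at about scene (321.3,125) and top (319.4,178), and the rod's bend points to +y. I'll turn the wrist so its camera faces forward.

```bash
echo '[{"yaw": 10,"finger_gap": 1},{"yaw": 10,"finger_gap": 1},{"yaw": 10,"finger_gap": 1},{"yaw": 10,"finger_gap": 1},{"yaw": 10,"finger_gap": 1},{"yaw": 10,"finger_gap": 1},{"yaw": 10,"finger_gap": 1},{"yaw": 10,"finger_gap": 1}]' > path.dat && python3 inch.py path.dat
echo '[{"yaw": 10,"finger_gap": 1},{"yaw": 10,"finger_gap": 1},{"yaw": 10,"finger_gap": 1},{"yaw": 10,"finger_gap": 1},{"yaw": 10,"finger_gap": 1},{"yaw": 10,"finger_gap": 1},{"yaw": 10,"finger_gap": 1},{"yaw": 10,"finger_gap": 1}]' > path.dat && python3 inch.py path.dat
cat >> h.py <<'E'
from scipy.spatial.transform import Rotation
def togo(x,y,z):
    o=ctrl.get_obs();R=Rotation.from_euler("xyz",o["orientation"],degrees=True)
    print("pose",o["tool_pos"].round(1),o["orientation"].round(2),"go",R.inv().apply(np.array([x,y,z])-o["tool_pos"]).round(1))
E
python3 - <<'E'
from h import *
T=ctrl.camera_info("top");S=ctrl.camera_info("scene")
print(tri([(T,(241.4,192.2)),(S,(249.3,184.3))]),tri([(T,(227.8,191.9)),(S,(238.3,180.3))]),tri([(T,(319.4,178)),(S,(321.3,125))]))
togo(400,264,260)
E
```

```text
t: 1.15
tool_pos: [192.5, 515.1, 238.5]
orientation: [-180.0, 0.0, 79.2]
ft_force: [0.4, 0.2, -0.2]
opening: 1.003
gripper_force: 0.0
t: 2.15
tool_pos: [192.5, 515.0, 238.5]
orientation: [180.0, 0.0, -0.8]
ft_force: [0.2, 0.4, 0.0]
opening: 0.999
gripper_force: 0.0
(array([653.476152  , 255.18267191,  57.57690239]), [np.float64(0.7598521451311437), np.float64(0.7598521451312628)]) (array([655.39455881, 299.96576574,  57.76173269]), [np.float64(0.41928081528426697), np.float64(0.4192808152843021)]) (array([651.32608016,  -7.38835516, 378.83618143]), [np.float64(1.2136392189056504), np.float64(1.2136392189055507)])
pose [192.5 515.  238.5] [ 1.7997e+02  2.0000e-02 -8.3000e-01] go [211.1 248.  -21.4]
```

```bash
echo '[{"dx": 42,"dy": 50,"dz": -4,"yaw": 2,"finger_gap": 1},{"dx": 42,"dy": 50,"dz": -4,"finger_gap": 1},{"dx": 42,"dy": 50,"dz": -4,"finger_gap": 1},{"dx": 42,"dy": 50,"dz": -4,"finger_gap": 1},{"dx": 42,"dy": 50,"dz": -4,"finger_gap": 1},{"finger_gap": 1},{"finger_gap": 1}]' > path.dat && python3 inch.py path.dat
python3 - <<'E'
from h import *
W=ctrl.camera_info("wrist");a=ctrl.grab_frame("wrist");togo(400,264,260)
import pickle;pickle.dump(W,open("w1.pkl","wb"))
cv2.imwrite("pics/w1.png",a)
print(proj(W,np.array([653.5,255,56])),proj(W,np.array([655.4,300,56])))
E
```

```text
t: 3.02
tool_pos: [384.0, 269.3, 257.7]
orientation: [-180.0, 0.0, -2.5]
ft_force: [0.1, 0.4, -0.9]
opening: 0.996
gripper_force: 0.0
pose [383.7 269.8 257.7] [-1.80e+02  3.00e-02 -2.44e+00] go [16.6  5.1 -2.3]
[np.float64(324.1818647784387), np.float64(-121.47863090755018)] [np.float64(273.49016473920113), np.float64(-121.35425963965864)]
```

View pics/w1.png

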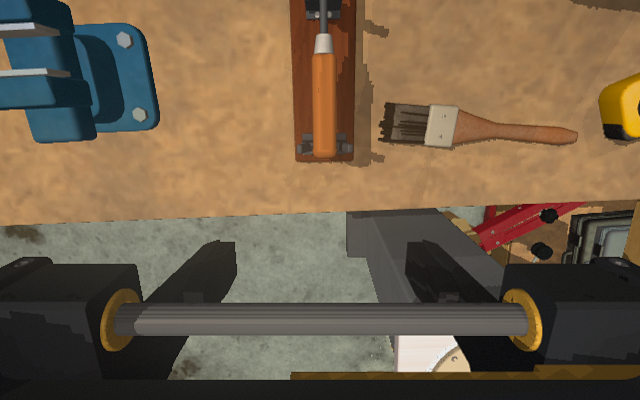

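The wrist camera sees the orange handle from ferrule (323,52) to rear end (324,158) and the rest base around it. The brush ferrule is at (442,125), clear of the fingers. I'll take a second view 80 mm further on.

```bash
echo '[{"dx": 48,"dy": 2,"finger_gap": 1},{"dx": 48,"dy": 2,"finger_gap": 1},{"finger_gap": 1},{"finger_gap": 1},{"finger_gap": 1}]' > path.dat && python3 inch.py path.dat
cat >> h.py <<'E'
def handle(a,x0=260,x1=390,y1=300):
    h=cv2.cvtColor(a,cv2.COLOR_BGR2HSV);m=cv2.inRange(h,(5,150,140),(18,255,255));m[:,:x0]=0;m[:,x1:]=0;m[y1:]=0
    m=cv2.morphologyEx(m,cv2.MORPH_OPEN,np.ones((5,5)))
    c=max(cv2.findContours(m,0,1)[0],key=cv2.contourArea)
    return c,cv2.minAreaRect(c)
E
python3 - <<'E'
from h import *
import pickle
W2=ctrl.camera_info("wrist");b=ctrl.grab_frame("wrist");cv2.imwrite("pics/w2.png",b)
W1=pickle.load(open("w1.pkl","rb"));a=cv2.imread("pics/w1.png")
e=[]
for W,i in((W1,a),(W2,b)):
    c,r=handle(i);print(cv2.boundingRect(c),r)
    p=c[:,0];ends=[]
    for f in(p[:,1].min(),p[:,1].max()):
        q=p[abs(p[:,1]-f)<=6]; ends.append(((q[:,0].min()+q[:,0].max())/2,f))
    e.append((W,ends,(q[:,0].min(),q[:,0].max())))
for k in(0,1): print(e[0][1][k],e[1][1][k],tri([(w,x[k]) for w,x,_ in e]))
for w,x,_ in e: print([plane(w,q,65).round(1) for q in x])
cv2.imwrite("pics/w2c.png",b)
E
```

```text
t: 3.7
tool_pos: [478.8, 261.8, 258.2]
orientation: [-180.0, -0.0, -2.4]
ft_force: [0.8, -0.6, -0.4]
opening: 1.001
gripper_force: 0.0
(312, 54, 22, 103) ((322.5, 105.0), (102.0, 21.0), 90.0)
(310, 149, 20, 88) ((319.5, 192.5), (87.0, 19.0), 90.0)
(np.float64(322.5), np.int32(54)) (np.float64(319.5), np.int32(149)) (array([510.48646639, 262.45715074,  60.91496566]), [np.float64(0.08510905655561764), np.float64(0.0851090565555361)])
(np.float64(323.0), np.int32(156)) (np.float64(320.0), np.int32(236)) (array([407.99545405, 266.23338218,  62.46811979]), [np.float64(0.08306630342180454), np.float64(0.08306630342180778)])
[array([509.9, 262.6,  65. ]), array([408.4, 266.3,  65. ])]
[array([511. , 262.3,  65. ]), array([409.1, 266.1,  65. ])]
```

View pics/w2.png

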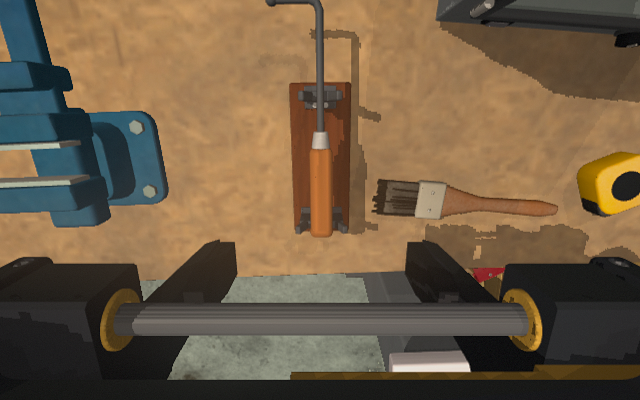

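The second view shows the handle from (319.5,149) to (320,236), the ferrule at (320,140) and the bend at (320,3). So the rod's origin is near (469,264) with its axis at z≈55 and yaw about -2.1°. I'll descend and grip.

```bash
echo '[{"dx": -5,"dy": -1,"dz": 55,"finger_gap": 1},{"dx": -5,"dy": -1,"dz": 55,"finger_gap": 1},{"dz": 50,"finger_gap": 1},{"dz": 40,"finger_gap": 1},{"dz": 12,"finger_gap": 1},{"dz": 10,"finger_gap": 1},{"finger_gap": 1},{"finger_gap": 1}]' > path.dat && python3 inch.py path.dat
python3 -c "
from h import *
togo(469,264,36)"
```

```text
t: 4.75
tool_pos: [470.7, 263.6, 37.0]
orientation: [-180.0, -0.1, -2.5]
ft_force: [-0.4, -0.3, -0.7]
opening: 1.0
gripper_force: 0.0
pose [470.7 263.6  37. ] [-1.7996e+02 -1.1000e-01 -2.4900e+00] go [-1.7 -0.3  1. ]
```

```bash
echo '[{"dx": -1,"dz": 1,"finger_gap": 0},{"finger_gap": 0},{"finger_gap": 0},{"finger_gap": 0},{"finger_gap": 0},{"finger_gap": 0},{"finger_gap": 0},{"finger_gap": 0}]' > path.dat && python3 inch.py path.dat 60
```

```text
t: 5.75
tool_pos: [469.2, 263.4, 34.8]
orientation: [180.0, 0.0, -2.5]
ft_force: [-0.4, 1.2, 0.1]
opening: 0.285
gripper_force: 60.0
```

Gripped at opening 0.285, about 25 mm, which fits the handle. I'll lift straight up and check the rod against the eye.

```bash
echo '[{"dz": -10,"finger_gap": 0},{"dz": -25,"finger_gap": 0},{"dz": -45,"finger_gap": 0},{"dz": -50,"finger_gap": 0},{"dz": -50,"finger_gap": 0},{"dz": -50,"finger_gap": 0},{"dz": -50,"finger_gap": 0},{"dz": -50,"finger_gap": 0}]' > path.dat && python3 inch.py path.dat
echo '[{"dy": 20,"yaw": 3,"finger_gap": 0},{"dy": 20,"finger_gap": 0},{"dy": 20,"finger_gap": 0},{"dy": 20,"finger_gap": 0},{"dy": 20,"finger_gap": 0},{"dy": 20,"finger_gap": 0},{"finger_gap": 0},{"finger_gap": 0}]' > path.dat && python3 inch.py path.dat
python3 - <<'E'
from h import *
a=ctrl.grab_frame("scene");b=ctrl.grab_frame("top")
cv2.imwrite("pics/s3.png",a);cv2.imwrite("pics/t3.png",b);togo(469,200,365)
T=ctrl.camera_info("top");S=ctrl.camera_info("scene")
X=np.array([650,120,383.]);print(proj(T,X),proj(S,X))
A=cv2.resize(a[90:190,220:380],None,fx=5,fy=5,interpolation=2)
B=cv2.resize(b[140:250,220:380],None,fx=5,fy=5,interpolation=2)
cv2.imwrite("pics/s3c.png",A);cv2.imwrite("pics/t3c.png",B)
E
```

```text
t: 6.75
tool_pos: [468.4, 263.2, 367.2]
orientation: [-180.0, -0.0, -2.5]
ft_force: [-0.4, 1.2, -1.4]
opening: 0.284
gripper_force: 60.0
t: 7.75
tool_pos: [458.4, 143.9, 364.2]
orientation: [180.0, 0.1, -5.5]
ft_force: [0.3, -0.9, -1.5]
opening: 0.285
gripper_force: 60.0
pose [458.6 144.3 364.4] [ 1.80e+02  5.00e-02 -5.46e+00] go [  5.1 -56.5  -0.6]
[np.float64(270.78458985813006), np.float64(178.33556782149253)] [np.float64(275.0451032602682), np.float64(112.83886020692917)]
```

View pics/s3c.png

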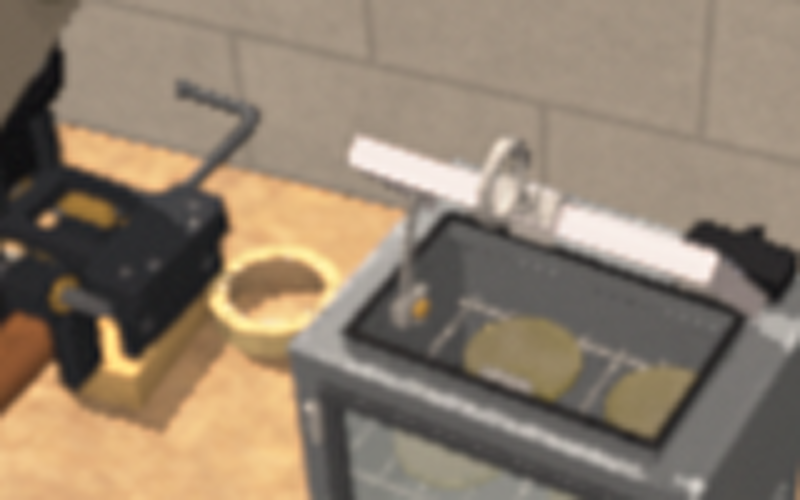

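View pics/t3c.png

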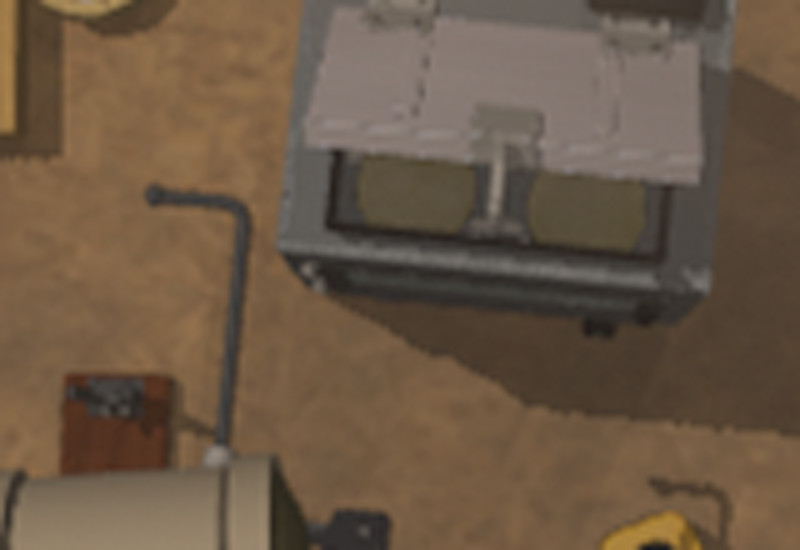

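The scene crop puts the bend corner at full-frame (271,113.6), the ball at (256.4,107.6) and the eye ring's centre at (321.2,126.2). The top crop puts the corner at (268.6,181.2), the ball at (251,178.6) and the ring edge-on from about (320,167.5) to (318.6,186.5). The rod is parallel to the cabinet.

Run:
```python
from h import *
T=ctrl.camera_info("top");S=ctrl.camera_info("scene")
b=cv2.imread("pics/t3.png");g=cv2.cvtColor(b,6)
print(g[160:192,313:326])
a=cv2.imread("pics/s3.png");g=cv2.cvtColor(a,6)
print(g[114:138,312:332])
for n,t,s in(("corner",(268.6,181.2),(271,113.6)),("ball",(251,178.6),(256.4,107.6)),("eye",(319.3,177),(321.2,126.2))): print(n,tri([(T,t),(S,s)]))
```

```text
[[126 123 118 117 118 120 121 123 122 123 125 125 124]
 [126 121 108 106 108 110 110 113 112 113 115 116 117]
 [124 121 109 103 104 104 104 104 104 103 105 105 107]
 [121 112 110 104 105 105 105 105 104 104 104 104 104]
 [120 108 104 104 106 105 104 105 104 105 105 105 105]
 [122 114 109 108 102 103 106 105 106 106 105 105 105]
 [121 124 123 113 102 108 113 110 108 109 110 110 108]
 [122 124 119 107 105 112 118 117 114 118 119 122 121]
 [120 109 103 102 103 107 116 111 104 109 114 118 118]
 [119 107 105 106 106 108 112 105  84  87  97 106 103]
 [120 114 107 107 109 111 117 109  86  86  84  99 106]
 [128 119 108 108 107 112 122 109  83  83  86  94 107]
 [107  94  89  93  92 106 128 113  84  85  86  91 102]
 [ 71  63  66  71  69 101 137 117  84  81  75  76  85]
 [ 77  73  64  66  67 100 136 112  73  66  64  64  70]
 [ 78  75  63  65  68 106 138 108  68  67  68  67  67]
 [ 78  76  65  66  70 111 137 103  67  65  67  69  66]
 [ 78  74  63  65  76 116 136 100  63  67  68  68  66]
 [ 79  74  63  66  79 122 136  94  60  66  68  65  67]
 [ 79  74  60  64  80 116 124  87  61  66  67  63  66]

[... 2369 characters left out ...]
9  48  63  86  97 100 104 107 119 142 153 160 170 170 170 190 198
  183 198]
 [ 90  81  67  59  66  75  77  69  67  91 134 153 157 158 156 160 176 181
  176 204]
 [ 97  95  92  89  81  71  64  53  43  66 114 139 146 153 155 157 158 159
  171 204]
 [ 96  96  97  97  94  91  88  80  65  60  76  89 107 126 139 146 152 155
  160 176]]
corner (array([641.80854265, 126.26629782, 384.60005165]), [np.float64(0.9417944246471571), np.float64(0.9417944246473412)])
ball (array([648.3453033 , 171.73767282, 387.00905138]), [np.float64(1.225032743285507), np.float64(1.2250327432854273)])
eye (array([654.61729882,  -6.51708458, 372.56171876]), [np.float64(0.459777151779634), np.float64(0.4597771517796865)])
```

Run:
```python
from h import *
T=ctrl.camera_info("top");S=ctrl.camera_info("scene")
C=np.array([plane(T,p,224) for p in((276.1,190),(361.7,197.5),(367.2,133.9),(283,125.6))]);print(C.round(1),[np.linalg.norm(C[i]-C[i-1]).round() for i in range(4)])
c=C.mean(0);yv=(C[0]-C[1]+C[3]-C[2]);yv/=np.linalg.norm(yv);xv=np.array([yv[1],-yv[0],0]);print(c.round(1),np.degrees(np.arctan2(xv[1],xv[0])))
h=c+45*xv;h[2]=240
for th in(.75,.8,.85,.9,.95,1.0,1.1):
    e=h-175*np.cos(th)*xv+[0,0,175*np.sin(th)]
    o=[];i=[]
    for ph in np.linspace(0,6.28,60):
        for k in(-4,4): o.append(e+20*(np.cos(ph)*xv+np.sin(ph)*np.array([0,0,1]))+k*(np.cos(ph)*xv+np.sin(ph)*np.array([0,0,1])))
    for n,ci in(("T",T),("S",S)):
        q=np.array([proj(ci,x) for x in o]);print(th,n,e.round(1),np.round(proj(ci,e),1),q.min(0).round(1),q.max(0).round(1))
```

```text
[[ 639.6  121.5  224. ]
 [ 615.5 -132.9  224. ]
 [ 808.3 -152.6  224. ]
 [ 835.1  101.2  224. ]] [np.float64(197.0), np.float64(256.0), np.float64(194.0), np.float64(255.0)]
[724.6 -15.7 224. ] -5.715433237744324
0.75 T [642.   -7.4 359.3] [319.8 182.4] [319.  173.4] [320.6 191.4]
0.75 S [642.   -7.4 359.3] [319.5 133.4] [315.  124.1] [323.9 142.5]
0.8 T [648.1  -8.  365.5] [320.  179.8] [319.2 170.7] [320.9 188.8]
0.8 S [648.1  -8.  365.5] [320.6 130.1] [316.1 120.8] [325.  139.3]
0.85 T [654.5  -8.7 371.5] [320.3 177. ] [319.4 167.9] [321.1 186.1]
0.85 S [654.5  -8.7 371.5] [321.8 126.8] [317.3 117.5] [326.1 136. ]
0.9 T [661.2  -9.4 377.1] [320.5 174.2] [319.7 165. ] [321.4 183.3]
0.9 S [661.2  -9.4 377.1] [323.  123.5] [318.5 114.2] [327.3 132.8]
0.95 T [668.1 -10.  382.3] [320.8 171.2] [319.9 162. ] [321.7 180.4]
0.95 S [668.1 -10.  382.3] [324.3 120.3] [319.8 110.9] [328.6 129.6]
1.0 T [675.3 -10.8 387.3] [321.1 168.1] [320.2 158.9] [321.9 177.4]
1.0 S [675.3 -10.8 387.3] [325.6 117.2] [321.2 107.8] [329.9 126.4]
1.1 T [690.4 -12.3 396. ] [321.7 161.7] [320.8 152.4] [322.5 171. ]
1.1 S [690.4 -12.3 396. ] [328.3 111.1] [324.  101.7] [332.6 120.4]
```

The measurements agree: eye ≈ (656,-6.5,373), cabinet yaw ≈ -5.5°, and the rod sits in the hand as expected. I'll back off, pass in front of the eye and come forward on its right side.

```bash
echo '[{"dx": -30,"finger_gap": 0},{"dx": -30,"finger_gap": 0},{"dy": 44,"dz": 2,"finger_gap": 0},{"dy": 44,"dz": 2,"finger_gap": 0},{"dy": 44,"dz": 2,"finger_gap": 0},{"dy": 44,"dz": 2,"finger_gap": 0},{"dy": 43,"dz": 2,"finger_gap": 0},{"finger_gap": 0}]' > path.dat && python3 inch.py path.dat
echo '[{"dx": 20,"finger_gap": 0},{"dx": 20,"finger_gap": 0},{"dx": 20,"finger_gap": 0},{"dx": 20,"finger_gap": 0},{"finger_gap": 0},{"finger_gap": 0}]' > path.dat && python3 inch.py path.dat
python3 -c "
from h import *
togo(462.6,-75.4,354)"
```

```text
t: 8.85
tool_pos: [377.9, -69.9, 354.4]
orientation: [-180.0, 0.1, -5.7]
ft_force: [-0.3, 1.1, -1.0]
opening: 0.288
gripper_force: 60.0
t: 9.6
tool_pos: [457.2, -75.1, 354.9]
orientation: [-180.0, 0.0, -5.4]
ft_force: [0.2, 0.6, -1.9]
opening: 0.287
gripper_force: 60.0
pose [457.2 -75.1 354.9] [-1.7999e+02  2.0000e-02 -5.4400e+00] go [ 5.4 -0.3  0.9]
```

```bash
echo '[{"dx": 5,"dz": 1,"finger_gap": 0},{"finger_gap": 0},{"finger_gap": 0}]' > path.dat && python3 inch.py path.dat
python3 - <<'E'
from h import *
a=ctrl.grab_frame("scene");b=ctrl.grab_frame("top")
cv2.imwrite("pics/s4.png",a);cv2.imwrite("pics/t4.png",b);togo(462.6,-75.4,354)
A=cv2.resize(a[100:160,300:370],None,fx=8,fy=8,interpolation=2)
B=cv2.resize(b[160:220,305:365],None,fx=8,fy=8,interpolation=2)[:480,:240+0+0]
B=cv2.resize(b[160:220,312:352],None,fx=8,fy=8,interpolation=2)[:,:240]
cv2.imwrite("pics/m4.png",np.hstack([A,B]))
E
```

```text
t: 9.98
tool_pos: [462.5, -76.5, 353.9]
orientation: [-180.0, -0.0, -5.5]
ft_force: [-0.8, -0.1, -1.2]
opening: 0.288
gripper_force: 60.0
pose [462.5 -76.5 353.9] [180.    -0.    -5.51] go [ 0.  -1.1 -0.1]
```

View pics/m4.png

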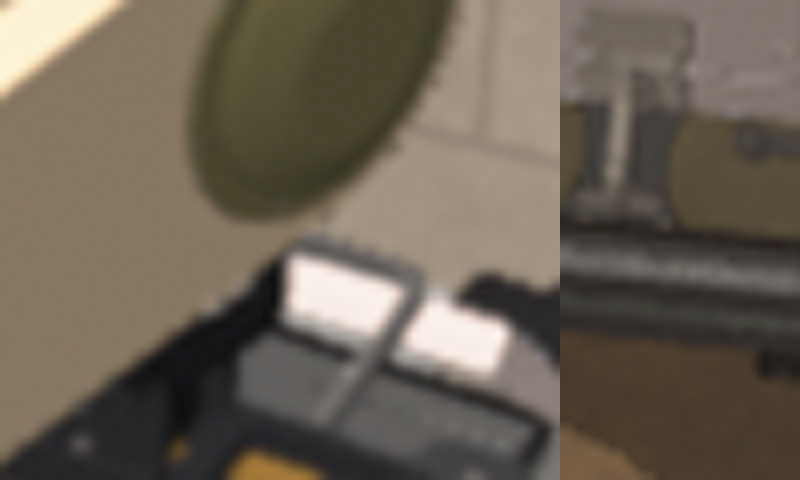

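In the scene view the arm hides the eye, but the bend corner is visible at (351.9,135) and the ball at (338.8,130.6). In the top view the ball is at (335.8,177.3) and the ring spans rows 167.5–185.6, so the bent end lines up with the hole in x.

```bash
python3 - <<'E'
from h import *
T=ctrl.camera_info("top");S=ctrl.camera_info("scene")
print(tri([(T,(335.8,177.3)),(S,(338.8,130.6))]), tri([(T,(319.3,176.4)),(S,(321.5,126.4))]))
E
echo '[{"dy": -8,"finger_gap": 0},{"dy": -8,"finger_gap": 0},{"dy": -6,"finger_gap": 0},{"finger_gap": 0}]' > path.dat && python3 inch.py path.dat
```

```text
(array([654.62425853, -51.81944344, 371.43374107]), [np.float64(2.5695677796258565), np.float64(2.5695677796259435)]) (array([656.52701773,  -6.54222931, 370.5564325 ]), [np.float64(0.4581555888930434), np.float64(0.45815558889307084)])
t: 10.58
tool_pos: [464.7, -54.0, 353.9]
orientation: [180.0, -0.0, -5.4]
ft_force: [0.2, 0.4, -1.6]
opening: 0.287
gripper_force: 60.0
```

```bash
echo '[{"dy": -6,"finger_gap": 0},{"dy": -6,"finger_gap": 0},{"finger_gap": 0}]' > path.dat && python3 inch.py path.dat; echo '[{"dy": -7,"finger_gap": 0},{"dy": -7,"finger_gap": 0},{"finger_gap": 0}]' > path.dat && python3 inch.py path.dat;echo '[{"dy": -7,"finger_gap": 0},{"dy": -5,"finger_gap": 0},{"finger_gap": 0},{"finger_gap": 0}]' > path.dat && python3 inch.py path.dat
python3 - <<'E'
from h import *
o=ctrl.get_obs();print(o["ft_force"],o["torque"]);togo(468.3,-15.7,354)
a=ctrl.grab_frame("scene");b=ctrl.grab_frame("top");cv2.imwrite("pics/s5.png",a);cv2.imwrite("pics/t5.png",b)
print(cv2.cvtColor(b,6)[165:190,305:335])
E
```

```text
t: 10.95
tool_pos: [465.9, -42.2, 353.9]
orientation: [-180.0, -0.0, -5.5]
ft_force: [0.4, -1.0, -1.9]
opening: 0.283
gripper_force: 60.0
t: 11.32
tool_pos: [467.2, -28.2, 353.9]
orientation: [180.0, -0.0, -5.5]
ft_force: [0.2, 0.2, -1.2]
opening: 0.284
gripper_force: 60.0
t: 11.82
tool_pos: [468.4, -16.8, 353.9]
orientation: [180.0, -0.0, -5.5]
ft_force: [-0.2, -0.4, -1.4]
opening: 0.282
gripper_force: 60.0
[-0.23022153 -0.44508619 -1.44012267] [0.02649665 0.19414779 0.01607616]
pose [468.4 -16.8 353.9] [180.   -0.   -5.5] go [-0.2 -1.1 -0.1]
[[122 123 122 122 123 122 123 122 120 112 108 107 101 102 104 105 104 104
  104 104 104 109 105  99 123 121 121 121 121 120]
 [134 135 133 132 131 129 126 119 119 123 123 111 101 107 111 110 108 109
  109 109 107 103  97  98 124 122 122 121 122 121]
 [130 133 131 130 129 125 122 117 119 123 117 105 103 109 116 115 113 117
  118 121 120 101  95 112 122 122 122 121 122 121]
 [120 121 122 121 120 120 120 122 119 107 102 101 101 106 115 111 102 107
  114 117 117 101 108 134 129 127 124 116 118 121]
 [123 122 123 122 122 123 123 123 118 106 105 105 
[... 1875 characters left out ...]
 90  94  82  76  80  79
   75  66  64  76  75  70  68  71  61  69  78  78]
 [ 71  73  72  74  77  76  72  64  66  76  84  87  88  82  75  77  89  89
   88  77  64  71  74  72  68  70  61  71  77  78]
 [ 50  54  54  55  61  59  57  53  59  68  75  70  75  73  66  68  75  78
   80  71  62  65  75  72  70  68  59  70  78  77]
 [ 41  37  36  35  34  37  39  42  47  57  62  52  52  55  48  51  54  54
   60  68  69  55  69  73  71  65  62  74  78  78]
 [ 56  54  53  50  48  49  45  43  41  39  39  38  37  36  35  40  43  43
   46  59  62  43  52  64  69  64  55  65  67  69]
 [ 64  64  64  61  60  60  58  57  56  55  54  54  52  51  48  49  44  43
   43  39  41  40  36  51  70  63  46  44  48  50]]
```

The top view shows the dark bent end on both sides of the ring, at cols 321–325 and the ball near col 312, with no contact force. The hook is through, so I'll draw the flap down along its arc.

```bash
echo '[{"dx": -7,"dz": 7,"finger_gap": 0},{"dx": -7,"dz": 7,"finger_gap": 0},{"dx": -7,"dz": 7,"finger_gap": 0},{"dx": -6,"dz": 8,"finger_gap": 0},{"finger_gap": 0}]' > path.dat && python3 inch.py path.dat; echo '[{"dx": -6,"dz": 10,"finger_gap": 0},{"dx": -6,"dz": 10,"finger_gap": 0},{"dx": -6,"dz": 10,"finger_gap": 0},{"finger_gap": 0}]' > path.dat && python3 inch.py path.dat
python3 - <<'E'
from h import *
a=ctrl.grab_frame("scene");b=ctrl.grab_frame("top");cv2.imwrite("pics/s6.png",a);cv2.imwrite("pics/t6.png",b)
togo(468.3,-15.7,354);o=ctrl.get_obs();print(o["ft_force"],o["torque"])
h=cv2.cvtColor(b,cv2.COLOR_BGR2GRAY)
# flap left part edge profile in top view, column 295
for n in("t3","t5","t6"): print(cv2.imread(f"pics/{n}.png",0)[140:205,300].tolist())
E
```

```text
t: 12.55
tool_pos: [440.9, -14.0, 324.4]
orientation: [-180.0, 0.1, -5.5]
ft_force: [0.0, -0.3, -1.5]
opening: 0.285
gripper_force: 60.0
t: 13.05
tool_pos: [422.9, -12.3, 294.2]
orientation: [-180.0, 0.1, -5.5]
ft_force: [0.1, 0.1, -1.6]
opening: 0.288
gripper_force: 60.0
pose [423.6 -12.5 295. ] [ 1.8e+02 -1.0e-02 -5.5e+00] go [ 44.8  -1.1 -59. ]
[0.09046656 0.19146647 0.30814729] [0.05864476 0.20034105 0.00272846]
[127, 117, 105, 104, 102, 113, 124, 124, 124, 125, 126, 126, 127, 127, 128, 127, 127, 126, 127, 126, 125, 132, 125, 117, 126, 131, 129, 123, 125, 124, 114, 89, 78, 78, 82, 84, 84, 83, 81, 80, 81, 81, 79, 79, 82, 66, 38, 47, 59, 82, 106, 109, 80, 47, 48, 57, 62, 54, 46, 45, 53, 61, 60, 61, 63]
[126, 115, 102, 103, 103, 113, 121, 122, 122, 123, 124, 124, 125, 126, 127, 126, 125, 125, 126, 124, 123, 131, 123, 116, 124, 129, 128, 122, 123, 123, 113, 88, 76, 79, 81, 83, 83, 82, 80, 80, 80, 80, 78, 80, 81, 65, 36, 46, 60, 81, 106, 108, 80, 47, 47, 56, 61, 53, 45, 44, 52, 60, 61, 60, 62]
[125, 124, 120, 116, 117, 117, 117, 117, 114, 126, 140, 140, 136, 135, 140, 141, 142, 144, 145, 143, 144, 142, 136, 138, 146, 147, 145, 144, 144, 144, 143, 142, 141, 138, 140, 143, 144, 143, 149, 126, 90, 95, 86, 76, 82, 64, 36, 46, 61, 76, 97, 99, 74, 49, 48, 56, 62, 53, 46, 45, 52, 61, 61, 61, 63]
```

The flap is following: its front edge in the top view moved from row 170 to row 179. I'll carry on.

```bash
echo '[{"dx": -4,"dz": 11,"finger_gap": 0},{"dx": -4,"dz": 11,"finger_gap": 0},{"dx": -3,"dz": 11,"finger_gap": 0},{"finger_gap": 0}]' > path.dat && python3 inch.py path.dat; echo '[{"dx": -2,"dz": 11,"finger_gap": 0},{"dx": -2,"dz": 12,"finger_gap": 0},{"dz": 10,"finger_gap": 0},{"finger_gap": 0}]' > path.dat && python3 inch.py path.dat
python3 - <<'E'
from h import *
b=ctrl.grab_frame("top");cv2.imwrite("pics/t7.png",b);a=ctrl.grab_frame("scene");cv2.imwrite("pics/s7.png",a)
togo(407,-12,210);o=ctrl.get_obs();print(o["ft_force"],o["torque"])
print(b[175:200,300,1].tolist())
E
```

```text
t: 13.65
tool_pos: [412.0, -11.2, 261.0]
orientation: [-180.0, 0.1, -5.5]
ft_force: [0.1, -0.2, -1.2]
opening: 0.284
gripper_force: 60.0
t: 14.15
tool_pos: [408.3, -10.9, 228.1]
orientation: [-180.0, 0.1, -5.5]
ft_force: [0.9, 0.3, -0.9]
opening: 0.287
gripper_force: 60.0
pose [408.8 -11.  228.9] [ 1.8e+02 -1.0e-02 -5.5e+00] go [-1.7  1.1 18.9]
[ 0.22520499  0.13669268 -1.71872005] [-2.65248073e-02  2.03166132e-01 -3.99142413e-05]
[152, 151, 149, 149, 149, 146, 148, 151, 151, 150, 151, 156, 126, 67, 65, 65, 65, 59, 51, 49, 58, 63, 54, 46, 46]
```

Now the catch zone, in small steps with the force watched.

```bash
for i in 1 2 3; do echo '[{"dz": 3,"finger_gap": 0},{"dz": 3,"finger_gap": 0},{"finger_gap": 0}]' > path.dat && python3 inch.py path.dat; python3 -c "
from h import *
o=ctrl.get_obs();print(o['ft_force'].round(1),o['torque'].round(2))"; done
```

```text
t: 14.62
tool_pos: [408.7, -11.0, 222.8]
orientation: [-180.0, -0.0, -5.5]
ft_force: [-0.8, -0.1, -0.5]
opening: 0.288
gripper_force: 60.0
[-0.8 -0.1 -0.5] [ 0.02  0.02 -0.02]
t: 15.0
tool_pos: [408.8, -11.0, 216.9]
orientation: [180.0, -0.0, -5.5]
ft_force: [0.5, 0.0, 1.7]
opening: 0.285
gripper_force: 60.0
[0.5 0.  1.7] [ 0.06 -0.26 -0.05]
t: 15.38
tool_pos: [408.7, -11.0, 210.7]
orientation: [-180.0, 0.0, -5.5]
ft_force: [0.2, 0.6, 1.1]
opening: 0.283
gripper_force: 60.0
[0.2 0.6 1.1] [ 0.06 -0.41 -0.05]
```

```bash
for i in 1 2 3; do echo '[{"dz": 2,"finger_gap": 0},{"finger_gap": 0}]' > path.dat && python3 inch.py path.dat >/dev/null; python3 -c "
from h import *
o=ctrl.get_obs();print(o['tool_pos'].round(1),o['ft_force'].round(1),o['torque'].round(2))"; done
```

```text
[408.7 -11.  208.8] [1.3 0.9 1.9] [ 0.05 -0.52 -0.01]
[408.7 -11.  206.8] [ 2.7 -0.8  2.1] [ 0.04 -0.56  0.01]
[408.6 -11.  204.8] [1.8 0.1 2.3] [ 0.02 -0.54 -0.  ]
```

```bash
cat > flap.py <<'E'
from h import *
import sys
S=ctrl.camera_info("scene");a=ctrl.grab_frame("scene");cv2.imwrite(f"pics/{sys.argv[1]}.png",a)
T=ctrl.camera_info("top");b=ctrl.grab_frame("top");cv2.imwrite(f"pics/{sys.argv[1]}t.png",b)
c=np.array([724.6,-14,0]);y=np.radians(-5.5);xv=np.array([np.cos(y),np.sin(y),0]);yv=np.array([-np.sin(y),np.cos(y),0]);zv=np.array([0,0,1])
for yy in(-95,-60):
  for th in(0,.03,.1): print(yy,th,np.round(proj(S,c+(45-135*np.cos(th))*xv+yy*yv+(240+135*np.sin(th))*zv),1),end=" ")
  p=np.round(proj(S,c-90*xv+yy*yv+240*zv)).astype(int);g=cv2.cvtColor(a,6);print(p[0],p[1]-14,g[p[1]-14:p[1]+14,p[0]].tolist())
E
python3 flap.py f1; python3 -c "
import cv2
g=cv2.imread('pics/s7.png',0);print(g[147:200,359].tolist())"
```

```text
-95 0 [349.7 180. ] -95 0.03 [349.7 178.9] -95 0.1 [350.  176.3] 350 166 [250, 250, 251, 251, 250, 251, 251, 252, 249, 213, 167, 162, 154, 121, 90, 90, 95, 101, 105, 116, 127, 116, 99, 95, 89, 77, 73, 65]
-60 0 [338.  175.8] -60 0.03 [338.  174.7] -60 0.1 [338.2 172.1] 338 162 [251, 250, 248, 244, 242, 249, 252, 252, 245, 195, 164, 165, 154, 104, 90, 96, 101, 104, 104, 112, 120, 103, 95, 92, 82, 72, 67, 64]
[229, 228, 227, 229, 241, 249, 249, 249, 248, 248, 249, 249, 248, 247, 248, 248, 249, 249, 250, 251, 247, 228, 186, 144, 121, 115, 114, 114, 114, 115, 114, 115, 115, 116, 114, 114, 114, 115, 117, 120, 118, 109, 101, 90, 86, 83, 82, 81, 81, 79, 79, 77, 76]
```

```bash
echo '[{"dz": 2,"finger_gap": 0},{"dz": 2,"finger_gap": 0},{"finger_gap": 0}]' > path.dat && python3 inch.py path.dat; python3 flap.py f2;  python3 -c "
from h import *
o=ctrl.get_obs();print(o['ft_force'].round(1),o['torque'].round(2))"
```

```text
t: 16.6
tool_pos: [408.6, -11.0, 200.7]
orientation: [-180.0, 0.0, -5.5]
ft_force: [1.7, 0.3, 0.7]
opening: 0.288
gripper_force: 60.0
-95 0 [349.7 180. ] -95 0.03 [349.7 178.9] -95 0.1 [350.  176.3] 350 166 [250, 250, 251, 251, 251, 251, 251, 251, 248, 211, 169, 162, 154, 122, 91, 90, 96, 101, 104, 117, 126, 117, 100, 96, 88, 78, 74, 65]
-60 0 [338.  175.8] -60 0.03 [338.  174.7] -60 0.1 [338.2 172.1] 338 162 [251, 250, 248, 244, 242, 249, 251, 252, 246, 196, 164, 166, 154, 103, 90, 97, 101, 103, 105, 112, 121, 104, 96, 92, 82, 71, 66, 64]
[ 2.6 -0.2  2.1] [-0.01 -0.61 -0.07]
```

The flap is stuck near 0.1. The rod is slipping in pitch, with the moment levelling off at about 0.8 Nm. With the tip higher than the grip, a pull backward along the rod acts at the eye with almost no moment on the grip, so I'll lower further and pull back gently.

```bash
for i in 1 2 3 4; do echo '[{"dx": -1,"dz": 4,"finger_gap": 0},{"dx": -1,"dz": 4,"finger_gap": 0},{"finger_gap": 0}]' > path.dat && python3 inch.py path.dat >/dev/null; python3 -c "
from h import *
o=ctrl.get_obs();print(o['tool_pos'].round(1),o['ft_force'].round(1),o['torque'].round(2))"; done; python3 flap.py f3
```

```text
[406.2 -10.7 192.4] [2.1 1.6 1.9] [-0.01 -0.47 -0.04]
[403.4 -10.3 184. ] [-0.8  0.3 -1. ] [ 0.01  0.16 -0.06]
[402.8 -10.5 176.8] [ 1.4 -0.6  1.4] [-0.04 -0.45 -0.02]
[403.2 -10.7 169.8] [9.5 0.8 4.2] [ 0.17 -1.86 -0.07]
-95 0 [349.7 180. ] -95 0.03 [349.7 178.9] -95 0.1 [350.  176.3] 350 166 [251, 250, 251, 251, 251, 251, 252, 251, 251, 251, 251, 252, 251, 240, 182, 154, 152, 137, 113, 129, 158, 128, 100, 95, 89, 78, 74, 64]
-60 0 [338.  175.8] -60 0.03 [338.  174.7] -60 0.1 [338.2 172.1] 338 162 [252, 251, 252, 252, 251, 252, 250, 246, 249, 252, 252, 253, 249, 208, 161, 154, 138, 111, 132, 164, 144, 107, 95, 91, 83, 71, 66, 64]
```

The flap has snapped shut: its edge went from row 175 to row 179.7, against 180 predicted for angle 0, and the force fell back to baseline. I'll ease up to centre the hook in the eye, then withdraw sideways.

```bash
echo '[{"dx": 2,"dz": -6,"finger_gap": 0},{"dx": 1,"dz": -5,"finger_gap": 0},{"finger_gap": 0},{"finger_gap": 0}]' > path.dat && python3 inch.py path.dat; echo '[{"dx": 1,"dz": -3,"finger_gap": 0},{"finger_gap": 0},{"finger_gap": 0}]' > path.dat && python3 inch.py path.dat; python3 -c "
from h import *
o=ctrl.get_obs();print(o['tool_pos'].round(1),o['ft_force'].round(1),o['torque'].round(2))"; python3 flap.py f4
```

```text
t: 18.8
tool_pos: [403.4, -10.4, 179.6]
orientation: [-180.0, 0.0, -5.5]
ft_force: [1.6, 0.6, -0.4]
opening: 0.282
gripper_force: 60.0
t: 19.18
tool_pos: [404.4, -10.5, 182.7]
orientation: [-180.0, 0.0, -5.5]
ft_force: [-0.4, 0.1, -1.6]
opening: 0.282
gripper_force: 60.0
[404.4 -10.5 182.7] [-0.4  0.1 -1.6] [-0.02  0.14 -0.01]
-95 0 [349.7 180. ] -95 0.03 [349.7 178.9] -95 0.1 [350.  176.3] 350 166 [251, 250, 251, 251, 251, 251, 251, 251, 251, 251, 251, 252, 245, 193, 156, 153, 141, 113, 104, 129, 158, 128, 99, 96, 90, 77, 73, 64]
-60 0 [338.  175.8] -60 0.03 [338.  174.7] -60 0.1 [338.2 172.1] 338 162 [251, 251, 251, 251, 251, 251, 248, 244, 250, 252, 252, 251, 231, 176, 157, 152, 136, 114, 133, 165, 144, 106, 94, 92, 82, 70, 66, 63]
```

```bash
echo '[{"dx": 3,"dz": -3,"finger_gap": 0},{"dx": 2,"dz": -3,"finger_gap": 0},{"finger_gap": 0}]' > path.dat && python3 inch.py path.dat; echo '[{"dy": 6,"finger_gap": 0},{"dy": 6,"finger_gap": 0},{"dy": 6,"finger_gap": 0},{"finger_gap": 0}]' > path.dat && python3 inch.py path.dat;  echo '[{"dy": 7,"finger_gap": 0},{"dy": 7,"finger_gap": 0},{"finger_gap": 0}]' > path.dat && python3 inch.py path.dat; python3 -c "
from h import *
o=ctrl.get_obs();print(o['ft_force'].round(1),o['torque'].round(2))"
```

```text
t: 19.65
tool_pos: [409.9, -11.1, 189.1]
orientation: [180.0, -0.0, -5.5]
ft_force: [-0.0, 0.2, -1.8]
opening: 0.283
gripper_force: 60.0
t: 20.15
tool_pos: [407.8, -29.5, 188.8]
orientation: [-180.0, 0.0, -5.6]
ft_force: [1.0, 0.1, -1.4]
opening: 0.286
gripper_force: 60.0
t: 20.52
tool_pos: [406.5, -43.4, 188.8]
orientation: [180.0, -0.0, -5.5]
ft_force: [0.2, -0.3, -1.7]
opening: 0.286
gripper_force: 60.0
[ 0.2 -0.3 -1.7] [ 0.02  0.21 -0.03]
```

```bash
echo '[{"dy": 10,"finger_gap": 0},{"dy": 10,"finger_gap": 0},{"dy": 10,"finger_gap": 0},{"dy": 10,"finger_gap": 0},{"finger_gap": 0},{"finger_gap": 0}]' > path.dat && python3 inch.py path.dat; python3 -c "
from h import *
o=ctrl.get_obs();print(o['ft_force'].round(1),o['torque'].round(2))"; python3 flap.py f5
python3 - <<'E'
import cv2,numpy as np
b=cv2.imread('pics/f5t.png',0);print(b[184:204,308:350].tolist())
E
```

```text
t: 21.28
tool_pos: [402.7, -82.7, 188.8]
orientation: [-180.0, 0.0, -5.5]
ft_force: [-1.1, 0.7, -0.6]
opening: 0.283
gripper_force: 60.0
[-1.1  0.7 -0.6] [-0.02  0.18 -0.05]
-95 0 [349.7 180. ] -95 0.03 [349.7 178.9] -95 0.1 [350.  176.3] 350 166 [250, 250, 250, 250, 250, 251, 251, 251, 250, 251, 251, 251, 244, 192, 155, 152, 140, 112, 103, 128, 156, 126, 97, 94, 89, 78, 73, 64]
-60 0 [338.  175.8] -60 0.03 [338.  174.7] -60 0.1 [338.2 172.1] 338 162 [251, 251, 251, 250, 251, 250, 247, 244, 249, 251, 251, 250, 229, 174, 167, 188, 203, 194, 145, 121, 112, 87, 71, 66, 68, 73, 77, 75]
[[154, 153, 154, 155, 145, 125, 128, 129, 129, 129, 128, 128, 128, 129, 128, 128, 128, 141, 157, 155, 153, 153, 153, 153, 153, 153, 153, 144, 136, 154, 151, 139, 132, 152, 150, 151, 151, 150, 150, 150, 149, 149], [154, 154, 155, 155, 148, 131, 129, 129, 129, 130, 129, 130, 130, 130, 130, 130, 126, 134, 156, 153, 153, 153, 152, 153, 154, 154, 155, 149, 139, 142, 141, 133, 136, 153, 151, 151, 151, 151, 151, 151, 150, 150], [156, 156, 156, 155, 147, 129, 128, 128, 128, 129, 128, 129, 128, 129, 129, 130, 123, 
[... 2550 characters left out ...]
 53, 53, 53], [49, 46, 48, 48, 46, 47, 46, 49, 99, 136, 99, 49, 48, 49, 49, 50, 50, 52, 53, 55, 56, 56, 57, 58, 59, 61, 62, 62, 63, 64, 65, 64, 64, 65, 64, 59, 61, 61, 59, 52, 48, 50], [55, 55, 56, 56, 55, 57, 53, 57, 108, 140, 97, 47, 48, 48, 48, 48, 48, 49, 51, 50, 49, 49, 50, 49, 51, 51, 51, 52, 54, 55, 56, 56, 59, 60, 60, 60, 61, 64, 59, 47, 42, 44], [62, 63, 64, 64, 65, 63, 62, 70, 118, 141, 91, 52, 58, 58, 58, 57, 54, 56, 54, 51, 49, 48, 49, 49, 48, 48, 48, 50, 51, 50, 51, 51, 51, 50, 51, 51, 52, 53, 49, 41, 42, 41], [61, 64, 63, 65, 64, 65, 62, 77, 120, 134, 83, 57, 65, 67, 67, 67, 63, 64, 62, 58, 57, 57, 56, 58, 57, 56, 52, 52, 52, 46, 45, 46, 47, 48, 49, 49, 51, 50, 47, 41, 38, 38]]
```

The hook is out and the flap still reads shut. I'll back off and carry the rod above its rest.

```bash
echo '[{"dx": -30,"finger_gap": 0},{"dx": -30,"finger_gap": 0},{"dy": -44,"yaw": -3,"finger_gap": 0},{"dy": -44,"finger_gap": 0},{"dy": -44,"finger_gap": 0},{"dy": -44,"finger_gap": 0},{"dy": -44,"finger_gap": 0},{"dy": -44,"finger_gap": 0}]' > path.dat && python3 inch.py path.dat; echo '[{"dx": 20,"dy": -40,"finger_gap": 0},{"dx": 20,"dy": -30,"finger_gap": 0},{"dx": 20,"finger_gap": 0},{"dx": 20,"finger_gap": 0},{"dx": 20,"finger_gap": 0},{"finger_gap": 0},{"finger_gap": 0}]' > path.dat && python3 inch.py path.dat
python3 -c "
from h import *
togo(469.2,263.5,120)"
```

```text
t: 22.38
tool_pos: [356.6, 188.3, 189.0]
orientation: [-180.0, -0.0, -2.5]
ft_force: [1.0, 0.0, -1.7]
opening: 0.284
gripper_force: 60.0
t: 23.25
tool_pos: [458.9, 252.3, 188.7]
orientation: [180.0, 0.0, -2.5]
ft_force: [-0.4, 0.7, -2.6]
opening: 0.284
gripper_force: 60.0
pose [458.9 252.3 188.7] [ 1.7999e+02  5.0000e-02 -2.4800e+00] go [  9.8 -11.7  68.7]
```

```bash
echo '[{"dx": 10,"dy": -12,"finger_gap": 0},{"finger_gap": 0},{"finger_gap": 0}]' > path.dat && python3 inch.py path.dat >/dev/null
python3 - <<'E'
from h import *
S=ctrl.camera_info("scene");T=ctrl.camera_info("top")
o=ctrl.get_obs();p=o["tool_pos"];print(p);a=ctrl.grab_frame("scene");b=ctrl.grab_frame("top");cv2.imwrite("pics/s8.png",a);cv2.imwrite("pics/t8.png",b)
y=np.radians(-2.3);xv=np.array([np.cos(y),np.sin(y),0]);yv=np.array([-xv[1],xv[0],0])
for f in(0,.1,.2,.3,.4):
    c=p+[0,0,18.7]+186*(np.cos(f)*xv+np.array([0,0,np.sin(f)]));print(f,np.round([proj(S,c),proj(S,c+47*yv),proj(T,c),proj(T,c+47*yv)],1).tolist())
da=cv2.absdiff(a,cv2.imread("pics/s3.png")).max(2)>28
db=cv2.absdiff(b,cv2.imread("pics/t5.png")).max(2)>28
for r in range(120,175): print(r,"".join(".#"[v] for v in da[r,215:285]))
for r in range(172,200): print(r,"".join(".#"[v] for v in db[r,220:265]))
E
```

```text
[469.51942407 263.58561469 188.86618111]
0 [[241.9, 150.0], [228.9, 145.9], [232.0, 185.7], [216.4, 185.2]]
0.1 [[240.6, 145.5], [227.5, 141.4], [230.7, 185.2], [214.9, 184.7]]
0.2 [[239.0, 141.3], [225.7, 137.2], [229.3, 185.3], [213.3, 184.7]]
0.3 [[237.1, 137.5], [223.6, 133.3], [228.0, 186.0], [211.6, 185.5]]
0.4 [[234.8, 134.0], [221.1, 129.9], [226.5, 187.4], [210.0, 186.9]]Traceback (most recent call last):
  File "<stdin>", line 9, in <module>
  File "<stdin>", line 9, in <genexpr>
TypeError: string indices must be integers, not 'numpy.bool'
```

Run:
```python
from h import *
a=cv2.imread("pics/s8.png");b=cv2.imread("pics/t8.png")
da=cv2.absdiff(a,cv2.imread("pics/a.png")).max(2)>28
db=cv2.absdiff(b,cv2.imread("pics/t5.png")).max(2)>28
for r in range(124,165): print(r,"".join(".#"[int(v)] for v in da[r,212:265]))
for r in range(176,205): print(r,"".join(".#"[int(v)] for v in db[r,203:250]))
```

```text
124 ##...................................................
125 ##...................................................
126 ##...................................................
127 ##...................................................
128 #....................................................
129 #....................................................
130 #....................................................
131 #....................................................
132 #....................................................
133 #....................................................
134 #....................................................
135 .....................................................
136 .....................................................
137 .............####....................................
138 .............#######.................................
139 .............#########...............................
140 ..............###########............................
141 ..................##########.........................
142 .........................###........................
[... 2085 characters left out ...]
....###.................
192 ...........................###.................
193 ...........................###.................
194 ...........................###.................
195 ...........................##..................
196 ...........................###.................
197 ...........................###.................
198 ...........................###.................
199 ...........................###.................
200 ...........................###.................
201 ...........................###.................
202 ..........................####.................
203 ..........................###..................
204 ..........................###..................
```

The masks put the corner at scene (239,142) and the ball at (226.5,138), so the rod is pitched about 0.18 rad tip-up. Lowering the handle's rear end onto the rear cradle will level it, so I'll descend slowly.

```bash
echo '[{"dz": 40,"finger_gap": 0},{"dz": 40,"finger_gap": 0},{"dz": 30,"finger_gap": 0},{"dz": 15,"finger_gap": 0},{"finger_gap": 0},{"finger_gap": 0}]' > path.dat && python3 inch.py path.dat; for i in 1 2 3; do echo '[{"dz": 3,"finger_gap": 0},{"dz": 3,"finger_gap": 0},{"finger_gap": 0}]' > path.dat && python3 inch.py path.dat>/dev/null;  python3 -c "
from h import *
o=ctrl.get_obs();print(o['tool_pos'].round(1),o['ft_force'].round(1),o['torque'].round(2))"; done
```

```text
t: 24.48
tool_pos: [470.9, 263.9, 65.0]
orientation: [-180.0, -0.1, -2.5]
ft_force: [-0.3, 0.1, -1.9]
opening: 0.286
gripper_force: 60.0
[470.2 263.7  57.8] [ 1.2  0.7 -1.4] [0.02 0.17 0.02]
[470.1 263.7  51.6] [ 0.2  0.4 -1.2] [-0.02  0.19  0.03]
[470.1 263.7  45.6] [ 0.3 -0.8 -1.6] [-0.02  0.21  0.03]
```

```bash
for i in 1 2 3 4 5; do echo '[{"dz": 2,"finger_gap": 0},{"finger_gap": 0}]' > path.dat && python3 inch.py path.dat>/dev/null;  python3 -c "
from h import *
o=ctrl.get_obs();print(o['tool_pos'].round(1),o['ft_force'].round(1),o['torque'].round(2))"; done
cat > tip.py <<'E'
from h import *
import sys
a=ctrl.grab_frame("scene");b=ctrl.grab_frame("top");cv2.imwrite(f"pics/{sys.argv[1]}.png",a);cv2.imwrite(f"pics/{sys.argv[1]}t.png",b)
for i,o,(r0,r1,c0,c1),n in((a,"a",(165,215,225,262),"S"),(b,"b",(184,215,220,250),"T")):
    i0=cv2.imread(f"pics/{o}.png");d=cv2.absdiff(i,i0).max(2)>28
    print(n,int(d[r0:r1,c0:c1].sum()))
    if n=="S":
        for r in range(r0,r1): print(r,"".join(".#"[int(v)] for v in d[r,c0:c1]))
E
python3 tip.py p1
```

```text
[470.3 263.7  43.8] [ 0.2  0.8 -0.2] [-0.01  0.17  0.09]
[470.6 263.7  42.2] [0.6 0.5 4.3] [-0.06  0.34  0.  ]
[470.9 263.8  40.3] [ 1.7 -0.9  5.8] [-0.07  0.29  0.1 ]
[471.1 263.9  38.4] [2.9 0.9 4.6] [-0.04  0.22 -0.02]
[471.3 263.9  36.5] [2.9 0.9 5.1] [-0.03  0.14  0.  ]
S 351
165 ##...................................
166 ##...................................
167 ##...................................
168 ##...................................
169 ##...................................
170 ##...................................
171 ##...................................
172 ##...................................
173 ##...................................
174 ##...................................
175 ##...................................
176 ##..........###......................
177 #..........#####.....................
178 #...........#######..................
179 #..........###.#######...............
180 #..........#####..######.............
181 ...........########..####............
182 ...............#######.##............
183 ..................#####.#............
184 ................
[... 586 characters left out ...]
##......##.............
199 ..........##.###......#..............
200 ..........#.###......................
201 .........##.##...................##..
202 ...........###.....................#.
203 .......#.........................#.##
204 ###.............................##.##
205 ######.........................###.##
206 #######..........#.............##..#.
207 #######..........###..........##.##..
208 #######.......##.###.........##.###..
209 ######........##..###........##.##...
210 ########......##..###.......##.##....
211 ###########...##..###......#####.....
212 ###########.......##.......##.#......
213 ###########.#....###......##.##......
214 ############....####......#.##.......
T 35
```

```bash
echo '[{"dx": -1,"dz": 1.5,"finger_gap": 0},{"finger_gap": 0},{"finger_gap": 0}]' > path.dat && python3 inch.py path.dat; python3 tip.py p2 | grep -E "S|T|^17|^18"; echo '[{"finger_gap": 0.34},{"finger_gap": 0.34},{"finger_gap": 0.34},{"finger_gap": 0.4},{"finger_gap": 0.6},{"finger_gap": 1},{"finger_gap": 1},{"finger_gap": 1}]' > path.dat && python3 inch.py path.dat; python3 tip.py p3
```

```text
t: 27.32
tool_pos: [470.3, 264.0, 35.0]
orientation: [-179.9, -0.2, -2.5]
ft_force: [2.8, 0.2, 6.7]
opening: 0.283
gripper_force: 60.0
S 219
170 ##...................................
171 ##...................................
172 ##...................................
173 ##...................................
174 ##...................................
175 ##...................................
176 ##...................................
177 #....................................
178 #............##......................
179 #.............####...................
180 #..........###..#####................
181 ...........######..#####.............
182 ...............#####..###............
183 ..................####..#............
184 .....................##..............
185 .....................................
186 .....................................
187 .....................................
188 ......................##.............
189 ......................#..............
T 12
t: 28.42
tool_pos: [469.3, 263.7, 34.4]
orientation: [180.0, 0.0, -2.5]
ft_force: [-0.7, 0.1, -1.1]
opening: 0.833
[... 1429 characters left out ...]
............###.........
199 ............................###......
200 .........................##....##....
201 ............................##...##..
202 ...............................#.....
203 .....................................
204 #...............................#....
205 ###..................................
206 #####.......##.......................
207 ######......#........................
208 ######.......###.###.................
209 ######.......####.##.................
210 #######......####.##.................
211 ##########....##..###................
212 ###########....#..###................
213 ###########.#....####................
214 .###########....####.................
T 7
```

Tip and shadow are back almost where they started. I'll open fully, rise clear and compare with the first pictures.

```bash
echo '[{"finger_gap": 1},{"dz": -10,"finger_gap": 1},{"dz": -20,"finger_gap": 1},{"dz": -45,"finger_gap": 1},{"dz": -50,"finger_gap": 1},{"dz": -50,"finger_gap": 1},{"dz": -45,"finger_gap": 1},{"finger_gap": 1}]' > path.dat && python3 inch.py path.dat; echo '[{"dx": -40,"finger_gap": 1},{"dx": -40,"finger_gap": 1},{"finger_gap": 1},{"finger_gap": 1}]' > path.dat && python3 inch.py path.dat
python3 - <<'E'
from h import *
import pickle
W=ctrl.camera_info("wrist");w=ctrl.grab_frame("wrist");cv2.imwrite("pics/w9.png",w)
c,r=handle(w);p=c[:,0];print(r)
for f in(p[:,1].min(),p[:,1].max()):
    q=p[abs(p[:,1]-f)<=6];print(plane(W,((q[:,0].min()+q[:,0].max())/2,f),65).round(1))
a=ctrl.grab_frame("scene");b=ctrl.grab_frame("top");cv2.imwrite("pics/s9.png",a);cv2.imwrite("pics/t9.png",b)
for n,i,o in(("S",a,"a"),("T",b,"b")):
    d=(cv2.absdiff(i,cv2.imread(f"pics/{o}.png")).max(2)>40).astype(np.uint8)
    k,_,st,_=cv2.connectedComponentsWithStats(d);print(n,[s.tolist() for s in st[1:] if s[4]>6])
d=cv2.absdiff(a,cv2.imread("pics/a.png")).max(2)>28
for rr in range(176,186): print("".join(".#"[int(v)] for v in d[rr,230:260]))
E
python3 flap.py f9
```

```text
t: 29.52
tool_pos: [470.1, 264.0, 258.3]
orientation: [-179.9, -0.4, -2.5]
ft_force: [0.5, 0.1, -0.9]
opening: 0.999
gripper_force: 0.0
t: 30.02
tool_pos: [389.7, 267.2, 254.0]
orientation: [180.0, 0.0, -2.5]
ft_force: [-0.0, -0.2, 0.4]
opening: 0.998
gripper_force: 0.0
((319.4999694824219, 108.99999237060547), (20.999996185302734, 101.99998474121094), 0.0)
[511.7 263.6  65. ]
[410.6 268.7  65. ]
S [[12, 94, 200, 154, 12270], [100, 111, 14, 11, 84], [285, 117, 88, 66, 3082], [317, 118, 5, 6, 12], [323, 119, 3, 4, 9], [0, 127, 41, 120, 1716], [320, 126, 3, 5, 11], [360, 159, 17, 27, 74], [306, 171, 6, 8, 28], [310, 174, 5, 9, 29], [14, 190, 21, 34, 308], [441, 204, 10, 7, 35], [435, 212, 7, 5, 14], [443, 213, 7, 5, 16], [437, 226, 10, 3, 10], [404, 247, 23, 37, 392], [228, 248, 5, 8, 8], [0, 262, 160, 138, 6890], [352, 263, 13, 17, 111], [204, 364, 35, 36, 525], [166, 367, 14, 14, 80], [259, 374, 29, 26, 551], [206, 378, 14, 22, 126], [240, 385, 7, 14, 41], [98, 390, 3, 4, 9]]
T [[282, 161, 75, 33, 1479], [358, 166, 2, 10, 13], [316, 194, 3, 16, 34], [366, 240, 8, 3, 9], [217, 257, 36
[... 643 characters left out ...]
.....
..............................
.........#....................
.........##...................
......##....##................
......###......##.............
..............................
..............#...............
................##............
..............................
-95 0 [349.7 180. ] -95 0.03 [349.7 178.9] -95 0.1 [350.  176.3] 350 166 [248, 248, 249, 248, 249, 249, 250, 249, 249, 249, 249, 249, 241, 187, 151, 148, 137, 109, 100, 125, 152, 123, 96, 92, 86, 76, 70, 62]
-60 0 [338.  175.8] -60 0.03 [338.  174.7] -60 0.1 [338.2 172.1] 338 162 [249, 250, 249, 249, 249, 248, 245, 241, 248, 250, 250, 249, 227, 169, 151, 147, 132, 111, 128, 160, 139, 103, 92, 88, 79, 68, 63, 61]
```

```bash
echo '[{"dx": 45,"finger_gap": 1},{"dx": 45,"finger_gap": 1},{"finger_gap": 1},{"finger_gap": 1},{"finger_gap": 1}]' > path.dat && python3 inch.py path.dat >/dev/null
python3 - <<'E'
from h import *
W=ctrl.camera_info("wrist");w=ctrl.grab_frame("wrist");cv2.imwrite("pics/w10.png",w)
c,r=handle(w);p=c[:,0];print(r)
for f in(p[:,1].min(),p[:,1].max()):
    q=p[abs(p[:,1]-f)<=6];print(plane(W,((q[:,0].min()+q[:,0].max())/2,f),65).round(1))
# same-pose comparison with w2: rest base vs handle columns at several rows
for n in("w2","w10"):
    i=cv2.imread(f"pics/{n}.png");h=cv2.cvtColor(i,cv2.COLOR_BGR2HSV)
    for rr in(120,170,200,215):
        m=np.where((h[rr,280:365,1]>150)&(h[rr,280:365,0]<12))[0]+280
        o=np.where((h[rr,280:365,1]>150)&(h[rr,280:365,2]>140)&(h[rr,280:365,0]<18)&(h[rr,280:365,0]>5))[0]+280
        d=np.where(i[rr,300:340].max(1)<110)[0]+300
        print(n,rr,m[[0,-1]] if len(m) else 0,o[[0,-1]] if len(o) else 0)
a0=cv2.imread("pics/a.png");a9=cv2.imread("pics/s9.png");s3=cv2.imread("pics/s3.png");b0=cv2.imread("pics/b.png");b9=cv2.imread("pics/t9.png")
for n,(x0,x1,y0,y1),i,j in(("glueS",(425,460,200,245),a0,a9),("tubS",(370,432,265,325),a0,a9),("measS",(310,350,258,297),a0,a9),("brushS",(228,312,240,290),a0,a9),("glueT",(415,442,165,186),b0,b9),("tubT",(385,436,228,275),b0,b9),("measT",(335,366,240,270),b0,b9),("brushT",(256,335,245,272),b0,b9)):
    f=lambda k:cv2.Canny(k[y0:y1,x0:x1],60,150).astype(np.float32)
    print(n,np.round(cv2.phaseCorrelate(f(i),f(j)),2) if 0 else [np.round(v,2) for v in cv2.phaseCorrelate(f(i),f(j))])
E
```

```text
((319.4999694824219, 191.99996948242188), (87.99998474121094, 18.999996185302734), 90.0)
[512.1 263.9  65. ]
[410.2 268.4  65. ]
w2 120 [291 349] 0
w2 170 [293 348] [310 329]
w2 200 [294 348] [311 329]
w2 215 [295 348] [311 329]
w10 120 [293 351] 0
w10 170 [294 350] [310 329]
w10 200 [295 349] [310 329]
w10 215 [296 348] [310 329]
glueS [array([0.05, 0.62]), np.float64(0.85)]
tubS [array([0.1 , 0.04]), np.float64(0.78)]
measS [array([ 0.02, -0.01]), np.float64(1.0)]
brushS [array([-0.16,  0.  ]), np.float64(0.93)]
glueT [array([ 0.3 , -0.08]), np.float64(0.99)]
tubT [array([0.1 , 0.01]), np.float64(0.82)]
measT [array([-0.02, -0.14]), np.float64(0.99)]
brushT [array([-0.07,  0.53]), np.float64(0.93)]
```

The rod is seated at its original height, within about 1–2 mm of home. The flap is shut and the bystanders have not moved, so I'll hand in.

```bash
python3 -c "
from rig import ctrl
print(ctrl.job_done())"
```

```text
the job is handed in; nothing more can be done
None
```

The vent flap is snapped shut with only the rod touching the cabinet, the rod is back in both cradles about 1–2 mm from where it lay, the other things on the bench have not moved, and I handed the job in at about 31 s of the 64 s allowed; no verdict was printed.

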